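Set the screen-exposure timer's thumbwheels

TASK

Set the screen-exposure timer for the next stencil: on the grey console with three thumbwheels, roll the left wheel (as seen from the robot) to 3 and the right wheel to 2, so that each one's thumb bar stands over the row with that many dots. Leave the middle wheel where it stands, and let go of the wheels when you are done.

Things in the scene. Friction and masses are not known exactly. Their poses are not given: they have to be found in the camera images.
- timer: Grey console fixed to the table, 170 (its x) x 250 (y) x 70 mm (z). Origin: centre of its underside; x away from the robot, y to its left, yawed up to 20 deg. Wheel axles lie along its y at x 0, z 70 mm; wheels (radius 30, 22 wide, half out of the top) at y +72 left, 0 middle, -72 right. Right of each, rows of 1, 2, 3, 4 dots at x -44, -16, 16, 44 mm number its places.
- wheel_left (a joint): Angle of the left wheel, rad. Its thumb bar (steel, round, 14 mm thick, 28 long, parallel to the axle, on a stem) has its centre 62 mm from the axle, at console x = 62 sin(angle), z = 70 + 62 cos(angle) mm: 0 is straight up, positive away from the robot. 1, 2, 3, 4 are at -0.785, -0.262, 0.262, 0.785; stops at +-0.95. Stays where left; 2 to 3 N at the bar turns it.
- wheel_right (a joint): Angle of the right wheel, rad: the same kind of wheel and thumb bar, with the same signs, numbers, stops and stiffness as the left one. A wheel reads the number whose row of dots its thumb bar is straight above.
- wheel_mid_bar (a point): Centre of the middle wheel's thumb bar. The wheel is like the other two and may stand anywhere in its range; it is to be left there, and turns as easily as they do if it is knocked.

How it is judged:
At the end, for the whole second after the job is handed in: The left wheel stands at 3 and the right wheel at 2, each within 12 degrees (0.21 rad) of its number's place and at rest, and the middle wheel's thumb bar is within 12 mm of where it started (value of joint wheel_left between 0.052 and 0.472 rad and value of joint wheel_right between -0.472 and -0.052 rad and velocity of joint wheel_left between -0.05 and 0.05 rad/s and velocity of joint wheel_right between -0.05 and 0.05 rad/s and distance of wheel_mid_bar from where it was at the start of the episode below 0.012 m); the robot touches nothing.
It fails at once if the middle wheel was rolled: its thumb bar moved more than 12 mm (distance of wheel_mid_bar from where it was at the start of the episode above 0.012 m).
It also fails if it takes over 42 s, if anything falls off the work surface, if the arm or the gripper's body presses on something with over 40 N, if the wrist force passes 120 N, or if a joint passes its speed limit or range.

ROBOT

A 6-joint arm with a two-finger parallel gripper is mounted at the origin on the work surface. World frame = base frame: x ahead of the robot, y to its left, z up, the work surface at z = 0. Lengths are in m, angles in rad, forces in N, time in s.
With the tool pointing down it reaches from about 0.375 to 0.9 m from the base axis. Payload 3.1 kg.
Tool frame: the origin (TCP) lies between the finger pads; the fingertips stand 17 mm ahead of it and the grasp point (between the pads) lies 2 mm behind it (robot.nose_length is the distance from the TCP to the fingertips, in m); z points along the fingers, y is the line along which they close (so a half turn about z gives the same grasp; the last joint's range is limited). The gripper opens to 87 mm and grips with 3 to 60 N. Pads are 19 mm wide; open, the fingers measure 117 mm over their backs; the gripper's body (75 mm by 190 mm) begins 51 mm behind the grasp point.
Start: joints at [-1.415, 0.527, 1.433, -0, 1.181, -0.178], TCP at [0.205, -0.59, 0.24] pointing down, gripper open.
Joint ranges: [-3.08, 3.08], [-0.75, 2.2], [0.22, 2.44], [-1.43, 4.57], [0, 2.65], [-2.85, 2.85]. Speed limits (rad/s): [2.79, 2.79, 3.14, 3.14, 3.14, 3.14].

INTERFACE

Orientations are given as a unit quaternion [x, y, z, w].
In Python, from rig import robot, cams gives the robot as it stands.
- The arm moves only by the shell command python3 -m pendant 'ROWS' [FORCE]. ROWS is JSON, a list of rows, each an object with "jaw": the opening, from 0 (shut) to 1 (fully open); "linear": the shift along the tool's x, y, z in cm, a list of three; "twist": the turn about the tool's z in degrees. A call has 1 to 12 rows; each row shifts and turns the commanded pose from where the row before left it, along the tool's axes as they then stand; what a row does not reach is not made up. A row lasts 1/12 s, in which the tool goes at most 41.7 mm and 7.16 degrees, less where a joint would pass 70% of its speed; a pose out of reach is approached as far as the arm can. A call is refused whole if a number of a shift passes 4.17 or a number of a turn 7.16, either way. A call with a gripper value outside its range is refused whole. The fingers move at their own pace and stop on an object; FORCE is the grip in N (left out, the last holds). Time passes only in rows, so rows that do not move let the fingers close. It gives the time, the measured TCP pose, the force, the opening and the grip force at its end, in the units of the state.
- robot.get_obs(): the state, without advancing time (a new reading comes with each control period).
- cams.camera(name): name is "side" or "top"; returns a dict with "color" (420x560x3 uint8, blue, green, red), "depth" (420x560 float32, m along the optical axis (not along the pixel's ray), 0 where there is no reading), "fov_y" (degrees; the focal length in pixels is half the picture's height over the tangent of half this angle, whatever the lens; pixels are square), "cx", "cy" (the principal point, pixels), "k1" (the pictures are not rectified: a ray, as slopes to the right and down, at radius r is drawn at 1 + k1 r^2 times it, then the intrinsics apply), "view" (4x4, takes a point from world to camera coordinates). Camera axes: x right, y down, z forward; pixel columns grow to the right and rows downward; lengths in m; the calibration is good to about 2 mm. A picture is of the moment at which its call begins.
- robot.hand_in(): hands the job in; it is judged then, once.
The state is a dict: "time": time; "q": joint angles; "joint_velocities": joint speeds; "joint_torque": joint torques, N m; "position": TCP position; "tool_rot": TCP orientation; "ft_force": force on the tool from outside, world axes, zero at the start; "moment": the same for the moment, N m; "grip_width": finger opening in m; "grip_force": force on a finger pad.
Only numpy, scipy, OpenCV 4.12 (cv2) and the standard library are available. Lean on these libraries where they do the work, as an engineer would, in place of code of your own. Each camera call takes 0.05 s, during which the arm holds its last target. There are 200 camera calls.

## Working session

There is one attempt and no reset: what is moved stays moved. The work goes in short steps, Python scripts to look and compute and a shell command to move; the robot and the scene stay as the last step left them, time stands still between calls to the robot, and variables do not carry over. Pictures are saved under pics/ and viewed, at most 10 in all, crops included, and the job is handed in when it is done.

```bash
ls; mkdir -p pics; cat > h.py <<'E'
import numpy as np, cv2
from rig import robot, cams
def K(c):
    f=c["color"].shape[0]/2/np.tan(np.radians(c["fov_y"])/2)
    return np.array([[f,0,c["cx"]],[0,f,c["cy"]],[0,0,1.]]), np.array([c["k1"],0,0,0,0.])
def pts(c,uv,z=None):
    """world points of pixels; by depth or plane height z"""
    k,d=K(c); uv=np.array(uv,float).reshape(-1,1,2)
    n=cv2.undistortPoints(uv,k,d)[:,0]; r=np.c_[n,np.ones(len(n))]
    V=np.array(c["view"]); R,t=V[:3,:3],V[:3,3]; o=-R.T@t; w=r@R
    if z is None:
        s=np.array([c["depth"][int(round(v)),int(round(u))] for u,v in uv[:,0]])
    else: s=(z-o[2])/w[:,2]
    return o+w*s[:,None]
E
python3 - <<'E'
from h import *
for n in("top","side"):
    c=cams.camera(n); cv2.imwrite(f"pics/{n}0.png",c["color"]); V=np.array(c["view"]); print(n,c["fov_y"],c["k1"],-V[:3,:3].T@V[:3,3])
    np.savez(f"{n}0.npz",**c)
E
```

```text
pics
top 56.69291878611097 0.0392034148885846 [0.50253521 0.03184958 0.75980072]
side 55.120482616555265 -0.11969580489254901 [ 0.36619898 -0.36021896  0.57203537]
```

View pics/top0.png

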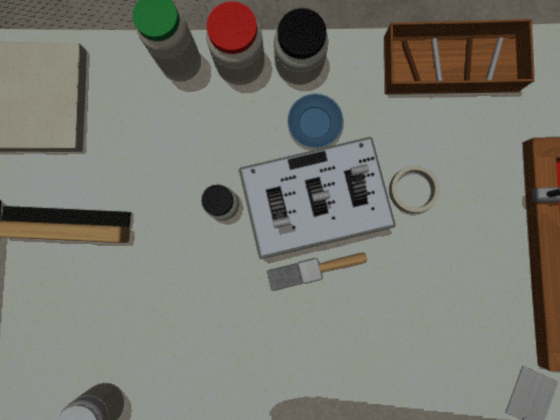

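View pics/side0.png

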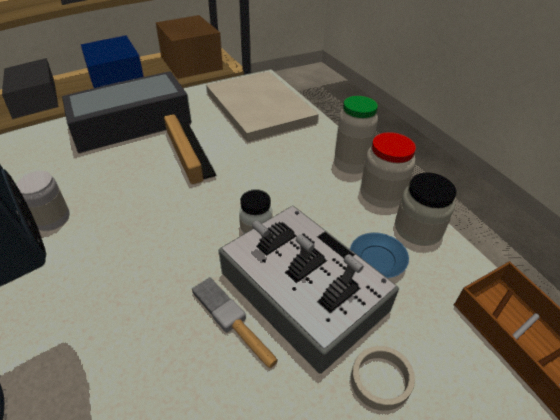

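The top view shows the console with corners near (240,167), (372,138), (395,228) and (263,257). The left bar is near (281,223) towards the robot, the middle one near (320,195), and the right one near (358,171) on the far side. I'll enlarge it.

```bash
python3 - <<'E'
import cv2
a=cv2.imread("pics/top0.png")[125:270,225:410]
cv2.imwrite("pics/crop0.png",cv2.resize(a,None,fx=4,fy=4,interpolation=cv2.INTER_CUBIC))
E
```

```text
(no output)
```

View pics/crop0.png

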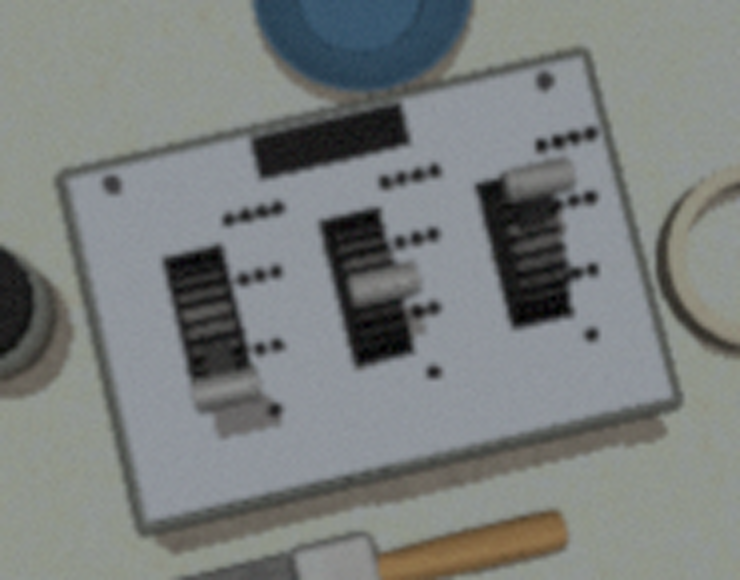

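In the crop, the console corners are at (60,175), (587,50), (680,400) and (143,533). The bars are at left (226,390), middle (384,284) and right (539,180).

```bash
python3 - <<'E'
from h import *
from scipy.optimize import brentq
c=dict(np.load("top0.npz"))
px=lambda a:(np.array(a,float)-1.5)/4+[225,125]
P=pts(c,px([(60,175),(587,50),(680,400),(143,533)]),.07); print(P.round(4), np.linalg.norm(P-np.roll(P,-1,0),axis=1))
ctr=P.mean(0); ey=(P[0]-P[1]+P[3]-P[2])[:2]; ey/=np.linalg.norm(ey); ex=np.array([ey[1],-ey[0]]); yaw=np.arctan2(ex[1],ex[0]); print("ctr",ctr,"yaw deg",np.degrees(yaw))
print("depth z",pts(c,px([(300,450),(470,420)])))
for b in [(226,390),(384,284),(539,180)]:
    def g(a):
        p=pts(c,px([b]),.07+.062*np.cos(a))[0,:2]-ctr[:2]; return p@ex-.062*np.sin(a)
    aa=np.linspace(-1.1,1.1,23); print([ (lambda a:(round(a,3), (pts(c,px([b]),.07+.062*np.cos(a))[0,:2]-ctr[:2])@ey, pts(c,px([b]),.07+.062*np.cos(a))[0].round(4)))(brentq(g,l,h)) for l,h in zip(aa,aa[1:]) if g(l)*g(h)<0])
o=robot.get_obs(); from scipy.spatial.transform import Rotation as R
print(o["position"],R.from_quat(o["tool_rot"]).as_matrix().round(3))
for n,y in(("L",.072),("R",-.072)):
    for a in (-.95,-.785,-.262,0,.262,.785,.95):
        q=ctr[:2]+ex*.062*np.sin(a)+ey*y; print(n,a,q.round(4),round(.07+.062*np.cos(a),4))
E
```

```text
[[ 0.6448  0.1108  0.07  ]
 [ 0.7006 -0.1265  0.07  ]
 [ 0.5428 -0.1634  0.07  ]
 [ 0.4848  0.073   0.07  ]] [0.24376696 0.16204716 0.24344666 0.16444621]
ctr [ 0.59326262 -0.02653989  0.07      ] yaw deg 13.511710569144144
depth z [[ 0.52109424  0.00365294  0.06885864]
 [ 0.53422194 -0.07153673  0.0687521 ]]
[(-0.562, np.float64(0.07223755800076608), array([0.5443, 0.036 , 0.1225]))]
[(-0.111, np.float64(-0.0001795560432687796), array([ 0.5866, -0.0283,  0.1316]))]
[(0.328, np.float64(-0.07248737092295256), array([ 0.6296, -0.0924,  0.1287]))]
[ 0.20470292 -0.58985971  0.23867793] [[ 0.945  0.328 -0.   ]
 [ 0.328 -0.945  0.002]
 [ 0.    -0.002 -1.   ]]
L -0.95 [0.5274 0.0317] 0.1061
L -0.785 [0.5338 0.0332] 0.1139
L -0.262 [0.5608 0.0397] 0.1299
L 0 [0.5764 0.0435] 0.132
L 0.262 [0.5921 0.0472] 0.1299
L 0.785 [0.6191 0.0537] 0.1139
L 0.95 [0.6255 0.0553] 0.1061
R -0.95 [ 0.561  -0.1083] 0.1061
R -0.785 [ 0.5675 -0.1068] 0.1139
R -0.262 [ 0.5945 -0.1003] 0.1299
R 0 [ 0.6101 -0.0965] 0.132
R 0.262 [ 0.6257 -0.0928] 0.1299
R 0.785 [ 0.6527 -0.0863] 0.1139
R 0.95 [ 0.6591 -0.0848] 0.1061
```

```bash
python3 -m pendant '[{"jaw":0,"linear":[0,0,0],"twist":5.6},{"jaw":0,"linear":[3.1,-2.1,0],"twist":0},{"jaw":0,"linear":[3.1,-2.1,0],"twist":0},{"jaw":0,"linear":[3.1,-2.1,0],"twist":0},{"jaw":0,"linear":[3.1,-2.1,0],"twist":0},{"jaw":0,"linear":[3.1,-2.1,0],"twist":0},{"jaw":0,"linear":[3.1,-2.1,0],"twist":0},{"jaw":0,"linear":[3.1,-2.1,0],"twist":0},{"jaw":0,"linear":[3.1,-2.1,0],"twist":0},{"jaw":0,"linear":[3.1,-2.1,0],"twist":0},{"jaw":0,"linear":[3.1,-2.1,0],"twist":0},{"jaw":0,"linear":[3.1,-2.1,0],"twist":0}]' 10
cat > w.py <<'E'
from h import *
from scipy.spatial.transform import Rotation as R
o=robot.get_obs(); M=R.from_quat(o["tool_rot"]).as_matrix(); p=np.array(o["position"])
y=np.radians(13.51); ex=np.array([np.cos(y),np.sin(y),0]); ey=np.array([-np.sin(y),np.cos(y),0]); c=np.array([.5933,-.0265,0])
d=p-c; print("t",o["time"],"console xyz mm",(1e3*np.array([d@ex,d@ey,p[2]])).round(1),"tool yaw",np.degrees(np.arctan2(M[1,0],M[0,0])).round(1),"F",np.round(o["ft_force"],1),"w",o["grip_width"])
E
python3 w.py
```

```text
time: 1.1
position: [0.4831, -0.2843, 0.2392]
tool_rot: [0.993, 0.118, -0.0, -0.0]
ft_force: [-0.1, -1.2, -0.3]
grip_width: 0.0149
grip_force: 0.0
t 1.1 console xyz mm [-167.4 -225.   239.2] tool yaw 13.5 F [-0.1 -1.2 -0.3] w 0.014895136040533287
```

```bash
python3 -m pendant '[{"jaw":0,"linear":[3.2,-2.2,0],"twist":0},{"jaw":0,"linear":[3.2,-2.2,0],"twist":0},{"jaw":0,"linear":[3.2,-2.2,0],"twist":0},{"jaw":0,"linear":[3.2,-2.2,0],"twist":0},{"jaw":0,"linear":[3.2,-2.2,0],"twist":0},{"jaw":0,"linear":[3.2,-2.2,0],"twist":0},{"jaw":0,"linear":[3.3,-2.1,0],"twist":0},{"jaw":0,"linear":[0,0,3],"twist":0},{"jaw":0,"linear":[0,0,0],"twist":0}]' >/dev/null; python3 w.py; python3 - <<'E'
from h import *
c=cams.camera("side"); cv2.imwrite("pics/s1.png",cv2.resize(c["color"][150:380,180:440],None,fx=2.5,fy=2.5))
E
```

```text
t 1.85 console xyz mm [ 55.3 -70.  204.5] tool yaw 13.8 F [-2.1  0.1 -1.6] w 0.0003251758733350108
```

View pics/s1.png

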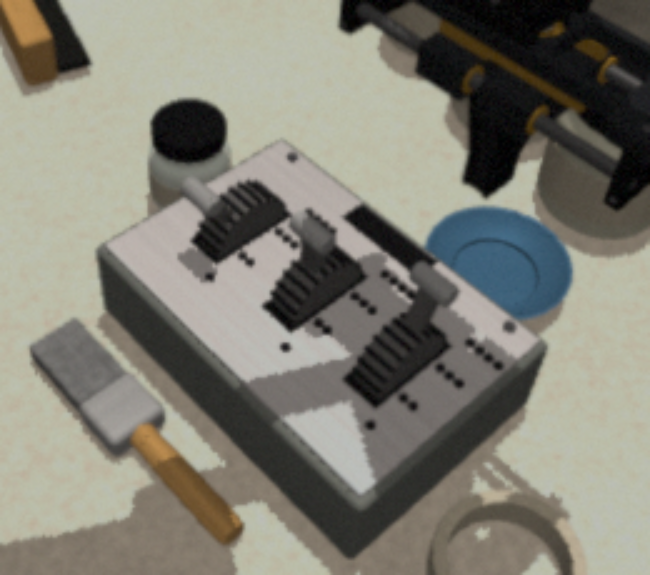

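The picture shows the closed fingers (tip about (490,190)) beyond and above the right bar at (435,280), and the middle bar at (315,232) is clear. I'll go down on the far side.

```bash
python3 -m pendant '[{"jaw":0,"linear":[0.2,0.2,2.4],"twist":0},{"jaw":0,"linear":[0,0,2.4],"twist":0},{"jaw":0,"linear":[0,0,2.4],"twist":0},{"jaw":0,"linear":[-0.5,0,0],"twist":0},{"jaw":0,"linear":[0,0,0],"twist":0}]' >/dev/null; python3 w.py
```

```text
t 2.3167 console xyz mm [ 50.8 -75.8 136.9] tool yaw 13.4 F [-0.3 -0.1  0.4] w 0.00046134978001284967
```

```bash
python3 -m pendant '[{"jaw":0,"linear":[-0.5,-0.2,0.4],"twist":0},{"jaw":0,"linear":[-0.5,0,0],"twist":0},{"jaw":0,"linear":[-0.5,0,0],"twist":0},{"jaw":0,"linear":[-0.5,0,0],"twist":0},{"jaw":0,"linear":[-0.5,0,0],"twist":0},{"jaw":0,"linear":[-0.5,0,0],"twist":0},{"jaw":0,"linear":[-0.5,0,0],"twist":0},{"jaw":0,"linear":[-0.5,0,0],"twist":0},{"jaw":0,"linear":[-0.5,0,0],"twist":0},{"jaw":0,"linear":[-0.5,0,0],"twist":0},{"jaw":0,"linear":[0,0,0],"twist":0}]' >/dev/null; python3 w.py; python3 - <<'E'
from h import *
c=cams.camera("side"); cv2.imwrite("pics/s2.png",cv2.resize(c["color"][150:380,180:440],None,fx=2.5,fy=2.5))
E
```

```text
t 3.2333 console xyz mm [  1.9 -73.3 132.9] tool yaw 13.5 F [ 2.9 -0.3 -0.1] w 0.0002671685665272215
```

View pics/s2.png

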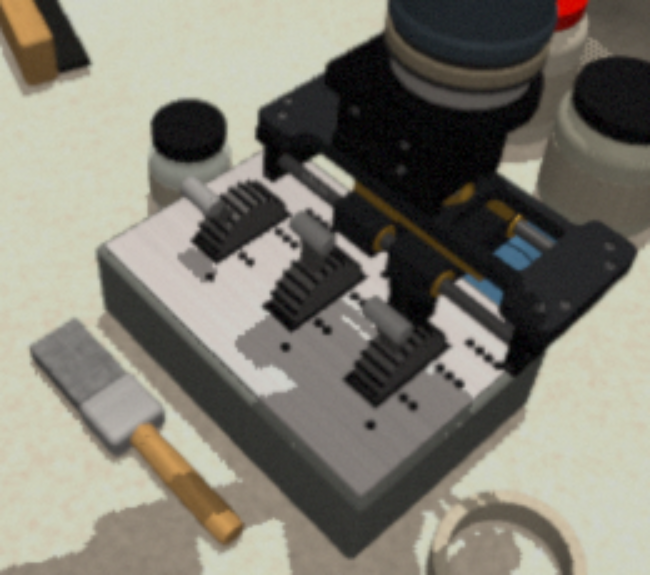

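The right bar now stands at (388,318), leaning towards the robot, and the middle bar is unmoved at (315,232). I'll back off, rise and cross to the left wheel.

```bash
python3 -m pendant '[{"jaw":0,"linear":[1,0,0],"twist":0},{"jaw":0,"linear":[0,0,-2.4],"twist":0},{"jaw":0,"linear":[0,0,-2.4],"twist":0},{"jaw":0,"linear":[0,0,-2.4],"twist":0},{"jaw":0,"linear":[0,0,-1],"twist":0},{"jaw":0,"linear":[-1.5,-2.9,0],"twist":0},{"jaw":0,"linear":[-1.5,-2.9,0],"twist":0},{"jaw":0,"linear":[-1.5,-2.9,0],"twist":0},{"jaw":0,"linear":[-1.5,-2.9,0],"twist":0},{"jaw":0,"linear":[-1.5,-2.9,0],"twist":0},{"jaw":0,"linear":[0,0,0],"twist":0}]' >/dev/null; python3 w.py
```

```text
t 4.2 console xyz mm [-67.2  77.5 214.2] tool yaw 13.7 F [-0.3 -0.6 -0.2] w 0.00047469152230611916
```

```bash
python3 -m pendant '[{"jaw":0,"linear":[0.1,0.3,2.7],"twist":0},{"jaw":0,"linear":[0,0,2.7],"twist":0},{"jaw":0,"linear":[0,0,2.8],"twist":0},{"jaw":0,"linear":[0,0,0],"twist":0},{"jaw":0,"linear":[0,0,0],"twist":0}]' >/dev/null; python3 w.py
```

```text
t 4.6167 console xyz mm [-61.8  69.  132.1] tool yaw 13.5 F [0.1 0.3 1. ] w 0.0004736736797774479
```

```bash
python3 -m pendant '[{"jaw":0,"linear":[0.5,-0.2,0.3],"twist":0},{"jaw":0,"linear":[0.6,0,0],"twist":0},{"jaw":0,"linear":[0.6,0,0],"twist":0},{"jaw":0,"linear":[0.6,0,0],"twist":0},{"jaw":0,"linear":[0.6,0,0],"twist":0},{"jaw":0,"linear":[0.6,0,0],"twist":0},{"jaw":0,"linear":[0.6,0,0],"twist":0},{"jaw":0,"linear":[0.5,0,0],"twist":0},{"jaw":0,"linear":[0.5,0,0],"twist":0},{"jaw":0,"linear":[0.5,0,0],"twist":0},{"jaw":0,"linear":[0.5,0,0],"twist":0},{"jaw":0,"linear":[0,0,0],"twist":0}]' >/dev/null; python3 w.py
```

```text
t 5.6167 console xyz mm [  1.   70.5 130. ] tool yaw 13.5 F [-0.7 -0.9 -0.6] w 0.00032544230481256094
```

```bash
python3 -m pendant '[{"jaw":0,"linear":[-1,0,0],"twist":0},{"jaw":0,"linear":[0,0,0],"twist":0},{"jaw":0,"linear":[0,0,-2.4],"twist":0},{"jaw":0,"linear":[0,0,-3],"twist":0},{"jaw":0,"linear":[0,0,-3],"twist":0},{"jaw":0,"linear":[-3.5,0,0],"twist":0},{"jaw":0,"linear":[-3.5,0,0],"twist":0},{"jaw":0,"linear":[-3.5,0,0],"twist":0},{"jaw":0,"linear":[-3.5,0,0],"twist":0},{"jaw":0,"linear":[0,0,0],"twist":0},{"jaw":0,"linear":[0,0,0],"twist":0},{"jaw":0,"linear":[0,0,0],"twist":0}]' >/dev/null; python3 w.py; python3 - <<'E'
from h import *
c=cams.camera("top"); np.savez("top1.npz",**c)
cv2.imwrite("pics/t3.png",cv2.resize(c["color"][125:270,225:410],None,fx=4,fy=4,interpolation=cv2.INTER_CUBIC))
E
```

```text
t 6.6167 console xyz mm [-147.7   69.6  215.3] tool yaw 13.5 F [-0.  -0.3  0.2] w 0.0005675513913677119
```

View pics/t3.png

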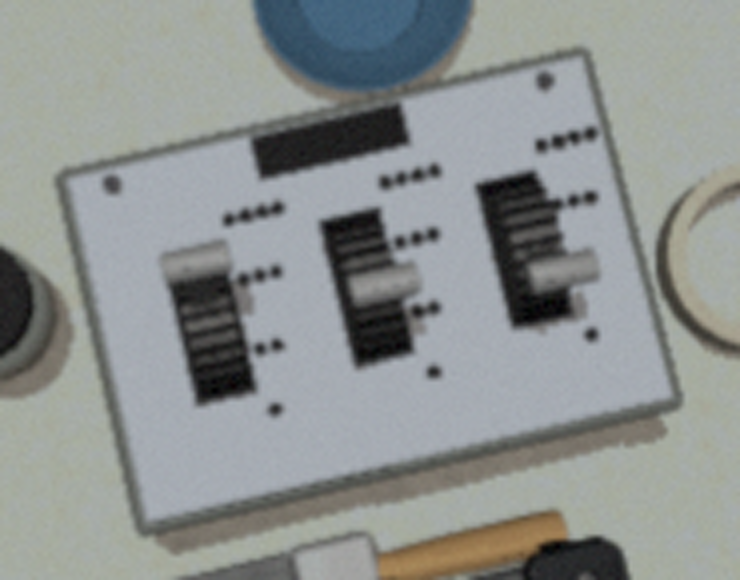

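The bars are now at left (197,262), middle (384,284, unmoved) and right (563,271). I'll convert these to angles.

```bash
python3 - <<'E'
from h import *
from scipy.optimize import brentq
c=dict(np.load("top1.npz"))
y=np.radians(13.51); ex=np.array([np.cos(y),np.sin(y)]); ctr=np.array([.5933,-.0265])
for b in [(197,262),(384,284),(563,271)]:
    px=(np.array(b)-1.5)/4+[225,125]
    print(brentq(lambda a:(pts(c,[px],.07+.062*np.cos(a))[0,:2]-ctr)@ex-.062*np.sin(a),-1,1))
E
```

```text
0.33390315093962913
-0.1121779808619135
-0.3071862133397419
```

```bash
python3 -c "
from rig import robot
print(robot.hand_in())"
```

```text
the job is handed in; nothing more can be done
None
```

I rolled the left wheel to 3 (measured about 0.33 rad) and the right wheel to 2 (about -0.31 rad), both within tolerance; the middle wheel did not move, the arm is clear, and the job was handed in after about 7 s, with no verdict returned.

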